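# Set out the night feed

### The job

Set out the washed things for the night feed around the formula tin: stand the glass bottle straight to the left of the tin (left as the robot sees it) with a gap of about 4 cm between them, put the scoop mouth up on the middle of the tin's lid, lay the bottle tong lengthwise on the middle of the spoon rest, and stand the teat on its collar straight in front of the bottle, on the robot's side, again with a gap of about 4 cm. Do not shift or tip the tin, the spoon rest or any of the other things on the counter, do not knock the bottle over, and leave everything standing free.

Things in the scene. Friction and masses are not known exactly. Their poses are not given: they have to be found in the camera images.
- bottle: empty clear-glass feeding bottle, open at the top, standing on the counter: 160 mm tall, straight body 60 mm across up to 112 mm, shoulder up to 128 mm, then a straight neck 40 mm across from 128 to 160 mm by which it can be gripped from above; 0.14 to 0.22 kg. Origin: centre of its underside, z up.
- teat: green teat in its round white screw collar, standing on the collar: collar 46 mm across and 22 mm high (grip it here), green dome above it narrowing to a nipple, 60 mm high in all; 0.03 kg. Origin: centre of its underside, z up.
- scoop: red plastic measuring scoop standing on its flat bottom, mouth up: round cup 42 mm across and 32 mm high, with a flat handle 12 mm wide and 5 mm thick at rim height that runs out along the scoop's -x axis to 113 mm from the cup's centre; about 0.03 kg, stable when it stands on the cup alone. Origin: centre of the cup's underside, z up.
- tong: rigid steel bottle tong with black rubber jaws lying flat: a U of two strips 13 mm high, 168 mm long along its x axis (bend at x = -84 mm, jaw tips at +84 mm). From x = -38 to +37 mm the two strips run parallel and measure 33 mm across their outer faces (y), the place to grip it across both; 46 mm across at the widest, near the jaws. About 0.06 kg, balanced near the origin. Origin: on its midline at the underside, midway along its length, z up.
- tin: closed round formula tin, yellow with a pale band and a flat white lid: 102 mm across the lid, flat top at 124 mm; 0.55 kg, stands loose. Origin: centre of its underside, z up. Its x and y axes lie along the robot's own (x ahead of the robot, y to the robot's left).
- rest: wooden spoon rest, a flat tray of wood: 160 x 90 mm with a 50 mm wide rounded tail towards -x (225 mm long in all, along its x axis); flat floor 12 mm above the counter, lips 5 mm wide and 4 mm high along its two long sides only (inner width 80 mm); 0.25 kg, stands loose. Origin: on its midline at the underside, midway along its whole length (the wide part runs from x = -47 to +112 mm, the tail to -112 mm), z up.
- mug: bystander: glazed blue mug, 76 mm across, 78 mm high, with a handle. Origin: centre of its underside, z up.
- bowl: bystander: small steel bowl, 84 mm across, 42 mm high. Origin: centre of its underside, z up.
- jar: bystander: squat amber glass jar with a brass lid, 60 mm across, 78 mm high, stands behind the tin. Origin: centre of its underside, z up.
- shaker: bystander: white salt shaker with a steel top, 38 mm across, 66 mm high, stands beside the spoon rest. Origin: centre of its underside, z up.
Mind the look-alikes: they are no part of the job. Leave any black look-alike of the teat alone.

How it is judged:
By the outcome, as a careful person would: the job done as asked, in the order asked, and still so for the second after the job is handed in, with the robot touching nothing.
It also fails if it takes over 112 s, if anything falls off the work surface, if the arm or the gripper's body presses on something with over 40 N, if the wrist force passes 120 N, or if a joint passes its speed limit or range.

### The arm

A 6-joint arm with a two-finger parallel gripper is mounted at the origin on the work surface. World frame = base frame: x ahead of the robot, y to its left, z up, the work surface at z = 0. Lengths are in mm, angles in degrees, forces in N, time in s.
With the tool pointing down it reaches from about 300 to 850 mm from the base axis. Payload 4.2 kg.
Tool frame: the origin (TCP) lies between the finger pads; the fingertips stand 14 mm ahead of it and the grasp point (between the pads) lies 5 mm behind it (env.finger_overhang is the distance from the TCP to the fingertips, in mm); z points along the fingers, y is the line along which they close (so a half turn about z gives the same grasp; the last joint's range is limited). The gripper opens to 91 mm and grips with 3 to 60 N. Pads are 32 mm wide; open, the fingers measure 118 mm over their backs; the gripper's body (76 mm by 178 mm) begins 60 mm behind the grasp point.
Start: joints at [68.354, 18.312, 89.639, -0, 72.044, -1.146], TCP at [201.376, 538.6, 227.976] pointing down, gripper open.
Joint ranges: [-177.97, 177.97], [-48.28, 115.42], [12.27, 149.76], [-77.06, 257.06], [2.81, 150.46], [-146.56, 146.56]. Speed limits (degrees/s): [147.25, 147.25, 180, 180, 180, 180].

### API

Orientations are given as [roll, pitch, yaw] about the fixed x, y, z axes, in that order (R = Rz(yaw) Ry(pitch) Rx(roll)).
In Python, from workcell import status, cams, env, finder gives the robot as it stands.
- The arm moves only by the tool apply_moves, never from a script. Its argument "increments" is a list of rows, each a list of 7 numbers: the opening, from -1 (shut) to 1 (fully open), then the shift along the world's x, y, z in m, then the turn, a rotation vector about the world's x, y, z in degrees. In form: [[gripper, x, y, z, ax, ay, az], ...]. A call has 1 to 5 rows; each row shifts and turns the commanded pose from where the row before left it; what a row does not reach is not made up. A row lasts 1/12 s, in which the tool goes at most 41.7 mm and 7.16 degrees, less where a joint would pass 70% of its speed; a pose out of reach is approached as far as the arm can. A call with a gripper value outside its range is refused whole. The fingers move at their own pace and stop on an object; "newtons" is the grip in N (left out, the last holds). Time passes only in rows, so rows that do not move let the fingers close. It gives the time, the measured TCP pose, the force, the opening and the grip force at its end, in the units of the state.
- status.state(): the state, without advancing time (a new reading comes with each control period).
- cams.grab_frame(name): name is "side" or "top"; returns a dict with "color" (400x640x3 uint8, red, green, blue), "intrinsics" (3x3 intrinsics, pixels), "R" (3x3) and "t" (3): a world point X has camera coordinates R X + t. Camera axes: x right, y down, z forward; pixel columns grow to the right and rows downward; lengths in mm; the calibration is good to about 2 mm. A picture is of the moment at which its call begins. There is no depth.
- env.job_done(): hands the job in; it is judged then, once.
Trained networks look in the newest picture that a camera, given by its name, has taken for a name from the list of things; names that differ only in an ending like _2 or _b are one class to them, and where a whole thing is asked for, a point or a joint stands for the part that bears it (a point fixed in the world has none). Each returns a list of dicts, best first, with "score" (0 to 1); they miss things now and then, are a little off and sometimes report something else, mostly with a low value. They report only what shows in the picture. A call takes as long as a camera call. They do not tell look-alikes from the thing itself.
- finder.boxes_of(query, camera): "rect" ([left, top, width, height] in pixels, round what is visible of it).
- finder.trace(query, camera): "pixels" (400x640 bool, what is visible of it) and "rect" ([left, top, width, height] in pixels, round what is visible of it).
The state is a dict: "time_s": time; "qpos": joint angles; "qvel": joint speeds; "effort": joint torques, N m; "ee_pos": TCP position; "ee_rot": TCP orientation; "force": force on the tool from outside, world axes, zero at the start; "torque": the same for the moment, N m; "gripper_width": finger opening in mm; "gripper_force": force on a finger pad.
Only numpy, scipy, OpenCV 4.12 (cv2) and the standard library are available. Lean on these libraries where they do the work, as an engineer would, in place of code of your own. Each camera call takes 0.05 s, during which the arm holds its last target. There are 200 camera calls.

## Working session

There is one attempt and no reset: what is moved stays moved. The work goes in short steps, Python scripts to look and compute and a tool call to move; the robot and the scene stay as the last step left them, time stands still between calls to the robot, and variables do not carry over. Pictures are saved under pics/ and viewed, at most 14 in all, crops included, and the job is handed in when it is done.

Besides the shell and the picture viewer there is one more tool, called after "Emit:" as name(argument=value, ...) on one line, values as JSON. apply_moves: Moves the arm, as the interface text tells. Its arguments: {"type":"object","properties":{"increments":{"type":"array","items":{"type":"array","items":{"type":"number"}}},"newtons":{"type":"number"}},"required":["increments"]}

```bash
ls; mkdir -p pics; cat > h.py <<'E'
import numpy as np,cv2
from workcell import status,cams,env,finder
def grab(n,save=None):
    f=cams.grab_frame(n)
    if save: cv2.imwrite('pics/'+save,f['color'][:,:,::-1])
    return f
def ray(f,u,v,z):
    K,R,t=[np.array(f[k],float) for k in('intrinsics','R','t')]
    d=R.T@np.linalg.inv(K)@np.array([u,v,1.]);c=-R.T@t
    return c+d*(z-c[2])/d[2]
def proj(f,X):
    p=np.array(f['R'])@np.array(X,float)+np.array(f['t']);p=np.array(f['intrinsics'])@p
    return p[:2]/p[2]
E
python3 - <<'E'
from h import *
for n in('side','top'):
    f=grab(n,n+'0.png'); print(n,-np.array(f['R']).T@f['t'],np.array(f['R'])[2].round(2),f['intrinsics'][0][0])
    for q in 'bottle teat scoop tong tin rest mug bowl jar shaker'.split():
        print(q,[(np.round(b['rect']).astype(int).tolist(),round(b['score'],2)) for b in finder.boxes_of(q,n)[:4]])
print(status.state())
E
```

```text
pics
side [ -15.83145581 -609.71093578  732.36664995] [ 0.52  0.56 -0.64] 384.75275974458555
bottle [([244, 155, 27, 59], 0.64)]
teat [([265, 238, 22, 22], 0.87), ([322, 268, 22, 28], 0.72), ([306, 236, 17, 28], 0.63)]
scoop [([182, 159, 40, 13], 0.72)]
tong [([361, 279, 58, 52], 0.83)]
tin [([277, 135, 35, 56], 0.56)]
rest []
mug [([447, 244, 42, 48], 0.82), ([352, 202, 72, 54], 0.23)]
bowl [([238, 131, 21, 15], 0.8)]
jar [([315, 140, 17, 31], 0.92), ([242, 159, 28, 55], 0.3)]
shaker [([350, 188, 12, 24], 0.64)]
top [ 348.54860136  -16.4148893  1273.32239595] [ 0.18  0.02 -0.98] 494.67015187986243
bottle [([350, 169, 13, 16], 0.68), ([256, 241, 31, 28], 0.64)]
teat [([400, 268, 13, 18], 0.76), ([330, 278, 19, 19], 0.71), ([359, 249, 17, 22], 0.66)]
scoop [([156, 237, 27, 48], 0.93)]
tong [([445, 223, 18, 65], 0.75)]
tin [([240, 157, 45, 51], 0.86)]
rest [([381, 148, 38, 86], 0.93), ([156, 237, 26, 51], 0.41)]
mug [([464, 169, 46, 38], 0.75)]
bowl [([141, 158, 34, 31], 0.56), ([466, 172, 46, 33], 0.54)]
jar [([256, 130, 25, 27], 0.8)]
shaker [([351, 170, 10, 16], 0.68)]
{'time_s': 1.1, 'qpos': array([ 6.83544241e+01,  1.83106439e+01,  8.96385778e+01,  1.46708619e-03,
        7.20441821e+01, -1.14517641e+00]), 'qvel': array([ 0.00957991,  0.01732675, -0.05186273, -0.01890308, -0.04470239,
       -0.02415403]), 'effort': array([-9.94057591e-04, -4.12356091e+01, -2.32231593e+01,  7.27158529e-02,
        3.77921714e-02,  4.09213463e-07]), 'ee_pos': array([201.36387195, 538.60553135, 227.99139522]), 'ee_rot': array([ 1.79993377e+02, -1.26357577e-03,  1.59499148e+02]), 'force': array([-0.29043978,  0.55513228, -0.03665121]), 'torque': array([-0.04596276, -0.00081726, -0.00648505]), 'gripper_force': 0.0, 'gripper_width': 91.15572651057217}
```

View pics/top0.png

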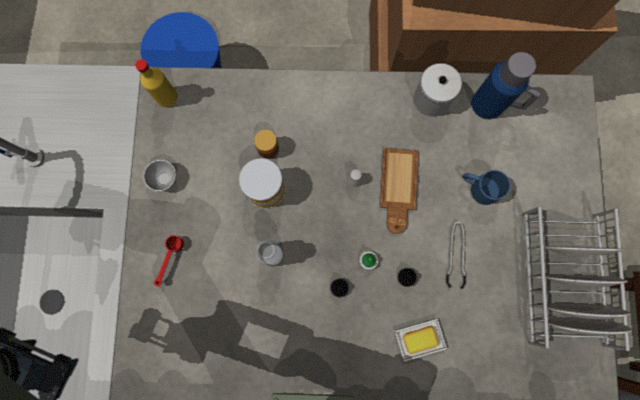

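View pics/side0.png

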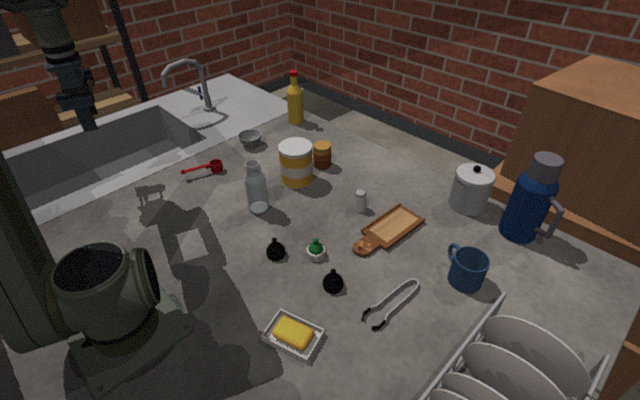

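Top picture: the green teat in its white collar is at (369,260) and side (316,249). Black look-alikes are at (340,287) and (407,277). The scoop cup is at (175,243), bottle (270,253), tin lid (261,180), rest (400,190), tong (457,255), jar (265,143), shaker (356,176), mug (490,187) and bowl (160,176). Candidates for the bottle: glass (270,253), oil bottle (160,88, yellow) and flask (500,85, blue). I choose the clear glass one, and check in a close crop.

```bash
python3 - <<'E'
from h import *
f=grab('top','t1.png');im=f['color'].copy()
hsv=cv2.cvtColor(im,cv2.COLOR_RGB2HSV)
def W(u,v,z): return ray(f,u,v,z)[:2].round(1)
def tr(q,near):
    r=[x for x in finder.trace(q,'top')]
    r=[x for x in r if abs(x['rect'][0]+x['rect'][2]/2-near[0])<20 and abs(x['rect'][1]+x['rect'][3]/2-near[1])<25]
    if not r: print(q,'none');return None
    return r[0]['pixels']
def ctr(m,z):
    ys,xs=np.nonzero(m); P=np.array([ray(f,x,y,z)[:2] for x,y in zip(xs,ys)]); return P
C=[]
for q,n,z in[('tin',(262,183),124),('bottle',(270,253),160),('teat',(369,260),22),('scoop',(169,261),32),('tong',(457,255),7),('rest',(400,190),14),('jar',(265,143),78),('shaker',(356,176),66),('mug',(487,187),78),('bowl',(160,176),42)]:
    m=tr(q,n)
    if m is None: continue
    P=ctr(m,z); r=cv2.minAreaRect(P.astype(np.float32))
    print(q,'mean',P.mean(0).round(1),'rect',np.round(r[0],1),np.round(r[1],1),round(r[2],1))
    cs,_=cv2.findContours(m.astype(np.uint8),0,1); C+=list(cs)
# lid: white pixels
m=np.zeros(im.shape[:2],bool);m[150:210,235:290]=1
m&=(hsv[...,1]<40)&(hsv[...,2]>150);P=ctr(m,124);c,rr=cv2.minEnclosingCircle(P.astype(np.float32));print('lid',P.mean(0),c,rr)
m=(hsv[...,1]>150)&((hsv[...,0]<6)|(hsv[...,0]>174))&(hsv[...,2]>60);m[:230]=0;m[:,200:]=0;m[295:]=0;P=ctr(m,32)
r=cv2.minAreaRect(P.astype(np.float32));print('red',r)
def up(a,x,y,w,h,s): return cv2.resize(a[y:y+h,x:x+w],None,fx=s,fy=s,interpolation=cv2.INTER_CUBIC)
o=im
A=np.vstack([np.hstack([up(o,145,225,50,66,4),up(o,235,150,55,66,4),up(o,245,222,55,66,4)]),np.hstack([up(o,320,240,100,60,4),up(o,440,215,60,60,4)])[:, :640]])
cv2.imwrite('pics/c1.png',A[:,:,::-1])
E
```

```text
tin mean [599.5 128.4] rect [600.5 128. ] [125.6 100.4] 35.7
bottle mean [432.4 100.7] rect [430.8 100.8] [67.3 55.2] 46.9
teat mean [ 429.9 -134. ] rect [ 430.3 -133.9] [45. 48.] 1.4
scoop mean [433.7 365.8] rect [419.4 377.3] [ 48.3 130.7] 62.0
tong mean [ 445.1 -361.1] rect [ 452.7 -356.3] [ 47.7 163.9] 88.4
rest mean [ 624.4 -210.7] rect [ 613.6 -210.7] [ 91.6 226.6] 86.8
jar mean [709.4 128.6] rect [709.3 128.7] [78.3 56.3] 28.8
shaker mean [632.9 -94.6] rect [633.1 -93.4] [41.2 32.5] 0.5
mug mean [ 614.3 -421.2] rect [ 611.9 -419.8] [ 83.2 111.5] 7.8
bowl mean [632.2 404.2] rect [632.6 404.7] [79.1 80.5] 1.4
lid [609.9781122 136.0074522] (610.4837036132812, 136.0280303955078) 50.980350494384766
red ((414.5220947265625, 368.8085021972656), (40.789283752441406, 128.50851440429688), 77.56483459472656)
```

View pics/c1.png

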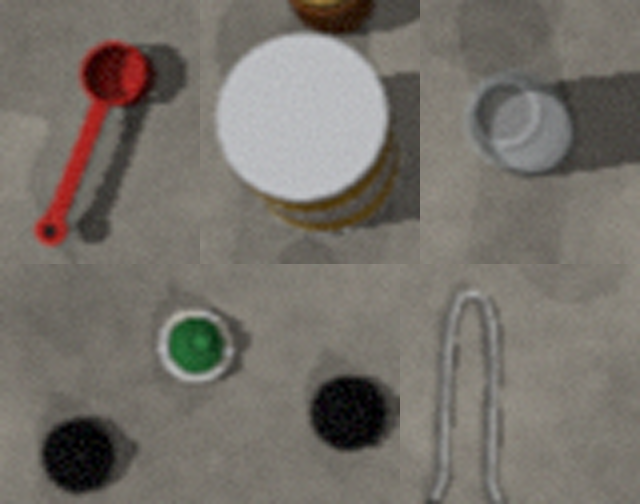

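The crop shows the glass bottle with its rim near (266,250) and base near (272.5,254), the green teat at (369,260), and the scoop cup at (173.5,243) with its handle end at (157.5,282.5). The black ones in the lower row are the look-alikes, so the choice is confirmed.

```bash
python3 - <<'E'
from h import *
f=grab('top');im=f['color']
W=lambda u,v,z:ray(f,u,v,z)[:2].round(1)
print('bottle rim',W(266,250.2,160),'base',W(272.7,254.5,3))
print('scoop',W(173.5,243.3,32),'tip',W(157.5,282.5,30))
print('teat',W(369,260.2,22))
for u,v in((340,287),(407,277)):print('black',W(u,v,30))
s=grab('side');print('proj bottle rim/base in side',proj(s,[432,101,160]),proj(s,[432,101,0]))
def up(a,x,y,w,h,k): return cv2.resize(a[y:y+h,x:x+w],None,fx=k,fy=k,interpolation=cv2.INTER_CUBIC)
A=np.hstack([up(im,375,140,60,100,5),up(im,435,212,40,85,5)[:500] if 0 else cv2.copyMakeBorder(up(im,435,212,40,85,5),0,75,0,0,0),cv2.copyMakeBorder(up(s['color'],235,145,50,80,5),0,100,0,0,0)])
cv2.imwrite('pics/c2.png',A[:,:,::-1])
E
```

```text
bottle rim [437.3 109.5] base [439.2 109.6]
scoop [458.9 358.3] tip [360.5 391.3]
teat [ 429.7 -135.2]
black [361.4 -63.2]
black [ 390.2 -228.7]
proj bottle rim/base in side [252.5156909  164.65459345] [259.48259845 210.53435699]
```

View pics/c2.png

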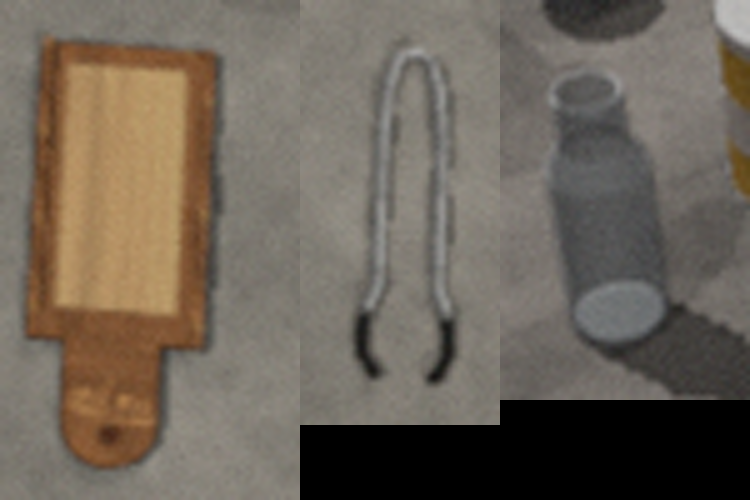

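Emit:
apply_moves(increments=[[1,0.034,-0.034,0,0,0,0],[1,0.034,-0.034,0,0,0,0],[1,0.034,-0.034,0,0,0,0],[1,0.034,-0.034,0,0,0,0],[1,0.034,-0.034,0,0,0,0]], newtons=15)

```text
time_s: 2.17
ee_pos: [349.7, 389.9, 228.1]
ee_rot: [180.0, 0.0, 159.5]
force: [0.9, -0.4, 1.0]
gripper_width: 91.3
gripper_force: 0.0
```

The crop shows the rest with its head middle at (401.2,148.8) and tail end at (396.6,233.4). The tong's bend is at (457.4,222) and its jaws near (456,287.6), towards the robot. The bottle is standing free.

Emit:
apply_moves(increments=[[1,0.011,-0.037,0,0,0,0],[1,0.011,-0.037,0,0,0,0],[1,0.011,-0.037,0,0,0,0],[1,0.011,-0.037,0,0,0,0],[1,0.011,-0.037,0,0,0,0]])

```text
time_s: 2.58
ee_pos: [403.9, 204.5, 228.2]
ee_rot: [180.0, 0.0, 159.5]
force: [0.5, 0.8, -0.5]
gripper_width: 91.3
gripper_force: 0.0
```

Emit:
apply_moves(increments=[[1,0.011,-0.037,0,0,0,0],[1,0,-0.038,0,0,0,0],[1,0,0,0,0,0,0],[1,0,0,0,0,0,0],[1,0,0,0,0,0,0]])

```text
time_s: 3.0
ee_pos: [414.8, 131.7, 228.2]
ee_rot: [179.9, 0.0, 159.5]
force: [-0.3, 0.6, -0.0]
gripper_width: 91.1
gripper_force: 0.0
```

```bash
python3 - <<'E'
from h import *
f=grab('top');s=grab('side')
W=lambda u,v,z:ray(f,u,v,z)[:2].round(1)
o=np.array([375,140])
for p in((45,38),(218,50),(208,348),(28,338),(108,467)):print('rest',W(*(np.array(p)/5+o),14))
print('tong bend',W(457.4,222,10),'jaw',W(456,287.6,8), 'strips',W(435+80/5,212+200/5,13),W(435+140/5,212+200/5,13))
for X in((438,109,160),(438,109,0),(432,101,0)):print(proj(s,X))
print(status.state()['ee_pos'])
o=np.hstack([cv2.resize(a['color'][y:y+100,x:x+100],None,fx=4,fy=4) for a,x,y in((f,220,200),(s,205,100))])
cv2.imwrite('pics/c3.png',o[:,:,::-1])
E
```

```text
rest [ 726.6 -173.5]
rest [ 722.  -264.3]
rest [ 562.9 -257.3]
rest [ 565.9 -164.9]
rest [ 500.1 -205.8]
tong bend [ 533.9 -362.2] jaw [ 367.7 -355. ] strips [ 456.3 -343.3] [ 457.  -373.5]
[252.50221036 162.4806273 ]
[259.42266432 208.24800773]
[259.48259845 210.53435699]
[414.69386669 132.46643249 228.01895344]
```

View pics/c3.png

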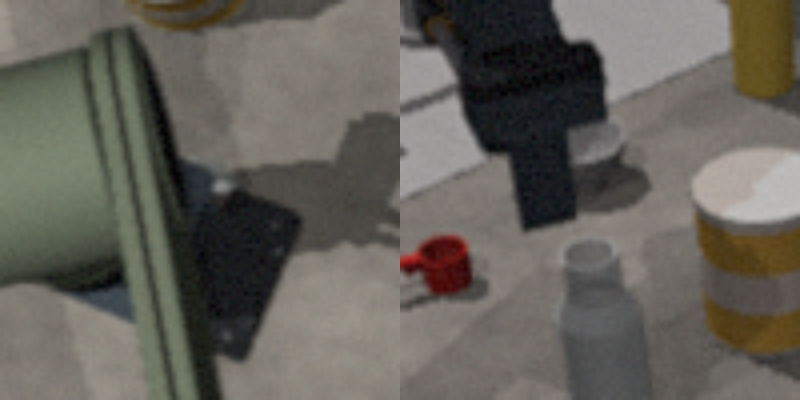

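Emit:
apply_moves(increments=[[1,0.023,-0.023,0,0,0,0],[1,0,0,0,0,0,0],[1,0,0,-0.03,0,0,0],[1,0,0,-0.03,0,0,0],[1,0,0,-0.025,0,0,0]])

```text
time_s: 3.52
ee_pos: [437.3, 109.6, 141.6]
ee_rot: [180.0, -0.0, 159.6]
force: [-0.7, -0.4, -0.5]
gripper_width: 90.9
gripper_force: 0.0
```

Emit:
apply_moves(increments=[[-0.3,0,0,0,0,0,0],[-0.5,0,0,0,0,0,0],[-1,0,0,0,0,0,0],[-1,0,0,0,0,0,0],[-1,0,0,0,0,0,0]], newtons=15)

```text
time_s: 3.93
ee_pos: [438.7, 108.8, 144.5]
ee_rot: [179.9, 0.2, 159.5]
force: [0.5, -0.5, 0.2]
gripper_width: 60.4
gripper_force: 0.0
```

Emit:
apply_moves(increments=[[-1,0,0,0,0,0,0],[-1,0,0,0,0,0,0],[-1,0,0,0,0,0,0]])

```text
time_s: 4.18
ee_pos: [438.3, 108.5, 143.7]
ee_rot: [179.9, 0.1, 159.5]
force: [-0.7, 0.7, 2.7]
gripper_width: 44.0
gripper_force: 15.0
```

Emit:
apply_moves(increments=[[-1,0,0,0,0,0,0],[-1,0,0,0,0,0,0],[-1,0,0,0,0,0,0]])

```text
time_s: 4.43
ee_pos: [438.4, 108.5, 143.6]
ee_rot: [179.9, 0.1, 159.5]
force: [0.1, 1.7, 4.7]
gripper_width: 44.0
gripper_force: 15.1
```

Emit:
apply_moves(increments=[[-1,0,0,0.01,0,0,0],[-1,0,0,0.015,0,0,0],[-1,0,0,0.015,0,0,0],[-1,0,0,0,0,0,0]])

```text
time_s: 4.77
ee_pos: [438.6, 108.3, 184.6]
ee_rot: [179.9, 0.2, 159.5]
force: [0.8, -0.2, -2.3]
gripper_width: 44.0
gripper_force: 14.9
```

```bash
python3 - <<'E'
from h import *
s=grab('side')
cv2.imwrite('pics/c4.png',cv2.resize(s['color'][100:230,180:340],None,fx=4,fy=4)[:,:,::-1])
p=status.state();print(p['ee_pos'],p['gripper_width'],p['force'])
E
```

```text
[438.02959733 108.18659069 183.30670632] 44.24105896018997 [ 0.49642672  0.17427164 -1.48471077]
```

View pics/c4.png

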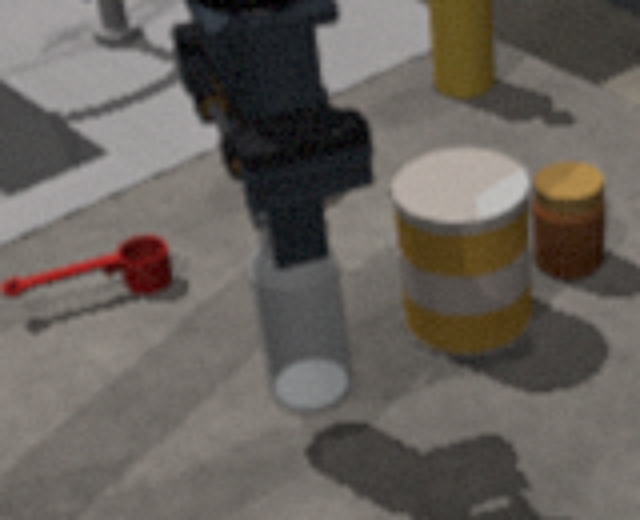

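The bottle hangs straight in the gripper at crop (310,330), clear of the counter.

Emit:
apply_moves(increments=[[-1,0.005,0.02,0,0,0,0],[-1,0.01,0.035,0,0,0,0],[-1,0.01,0.035,0,0,0,0],[-1,0.02,0.034,0,0,0,0],[-1,0.03,0.02,0,0,0,0]])

```text
time_s: 5.23
ee_pos: [510.6, 254.8, 181.2]
ee_rot: [-179.9, -0.2, 159.6]
force: [0.7, -0.9, -0.9]
gripper_width: 43.9
gripper_force: 14.9
```

Emit:
apply_moves(increments=[[-1,0.03,0.005,0,0,0,0],[-1,0.03,0,0,0,0,0],[-1,0.025,0,0,0,0,0],[-1,0.012,0,0,0,0,0],[-1,0,0,0,0,0,0]])

```text
time_s: 5.65
ee_pos: [611.5, 256.7, 179.8]
ee_rot: [-179.9, -0.1, 159.4]
force: [0.7, -0.3, -1.1]
gripper_width: 44.0
gripper_force: 14.9
```

Emit:
apply_moves(increments=[[-1,0,0,-0.015,0,0,0],[-1,0,0,-0.015,0,0,0],[-1,0,0,-0.005,0,0,0],[-1,0,0,0,0,0,0],[-1,0,0,0,0,0,0]])

```text
time_s: 6.07
ee_pos: [608.9, 257.2, 147.6]
ee_rot: [-179.9, -0.1, 159.5]
force: [0.2, 0.4, -1.6]
gripper_width: 43.9
gripper_force: 14.9
```

Emit:
apply_moves(increments=[[-1,0,0,-0.002,0,0,0],[-1,0,0,-0.002,0,0,0],[-1,0,0,0,0,0,0],[-1,0,0,0,0,0,0]])

```text
time_s: 6.4
ee_pos: [609.7, 257.3, 144.3]
ee_rot: [180.0, 0.0, 159.5]
force: [0.1, -0.4, -1.3]
gripper_width: 44.4
gripper_force: 14.9
```

```bash
python3 - <<'E'
from h import *
s=grab('side')
b=finder.boxes_of('bottle','side');print([(x['rect'],x['score']) for x in b[:2]])
for X in((610,257,0),(610,136,0)):print(proj(s,X))
o=s['color'][90:200,200:330].copy();o=cv2.resize(o,None,fx=5,fy=5,interpolation=2)
t=np.linspace(0,2*np.pi,60)
for c,r,z in(((610,257),30,0),((610,136),51,0),((610,136),51,124)):
    P=np.array([proj(s,(c[0]+r*np.cos(a),c[1]+r*np.sin(a),z)) for a in t]);P=((P-[200,90])*5).astype(np.int32);cv2.polylines(o,[P],True,(255,0,0),1)
cv2.imwrite('pics/c5.png',o[:,:,::-1]);p=status.state();print(p['ee_pos'],p['force'])
E
```

```text
[([258.0, 120.0, 21.7, 48.7], 0.89)]
[272.96402409 163.24272727]
[297.30632942 178.54198099]
[609.78882469 257.32911953 144.32033947] [ 0.08317306  0.59426078 -1.41030334]
```

View pics/c5.png

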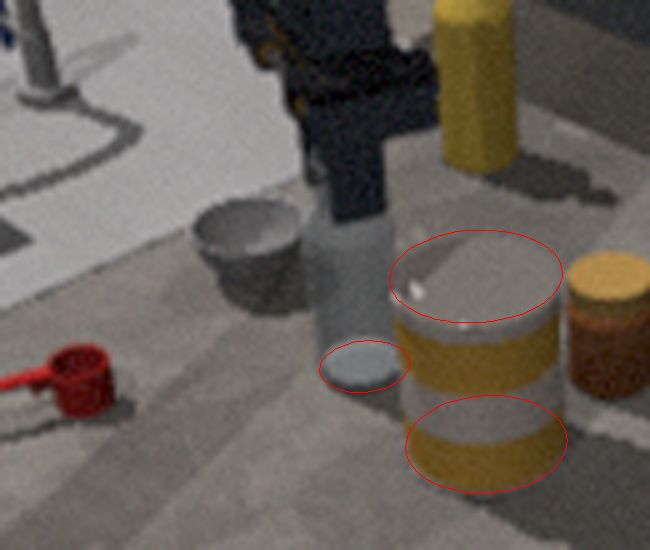

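The overlay rings fit the bottle base at crop (365,366) and the tin. I'll lower the last millimetre or two and release.

Emit:
apply_moves(increments=[[-1,0,0,-0.001,0,0,0],[-1,0,0,-0.001,0,0,0],[-1,0,0,0,0,0,0],[-1,0,0,0,0,0,0]])

```text
time_s: 6.83
ee_pos: [610.5, 257.6, 143.5]
ee_rot: [179.9, 0.1, 159.5]
force: [0.2, 0.0, 5.7]
gripper_width: 44.0
gripper_force: 15.1
```

Emit:
apply_moves(increments=[[0.1,0,0,0,0,0,0],[0.4,0,0,0,0,0,0],[0.7,0,0,0,0,0,0],[0.9,0,0,0,0,0,0],[0.9,0,0,0,0,0,0]])

```text
time_s: 7.25
ee_pos: [609.5, 257.1, 141.6]
ee_rot: [-180.0, -0.0, 159.5]
force: [1.5, 0.8, 0.4]
gripper_width: 73.8
gripper_force: 0.0
```

Emit:
apply_moves(increments=[[0.9,0,0,0.01,0,0,0],[0.9,0,0,0.025,0,0,0],[0.9,0,0,0.03,0,0,0],[0.9,0,0,0.02,0,0,0],[0.9,0,0,0,0,0,0]])

```text
time_s: 7.67
ee_pos: [612.0, 258.2, 233.3]
ee_rot: [179.6, 0.4, 159.5]
force: [0.3, 0.7, 0.5]
gripper_width: 86.9
gripper_force: 0.0
```

Emit:
apply_moves(increments=[[0.5,-0.03,0.02,0,0,0,0],[0.4,-0.03,0.02,0,0,0,0],[0.4,-0.03,0.02,0,0,0,0],[0.4,-0.03,0.02,0,0,0,0],[0.4,-0.031,0.02,0,0,0,0]])

```text
time_s: 8.08
ee_pos: [457.1, 357.7, 226.6]
ee_rot: [-180.0, -0.0, 159.5]
force: [0.4, -0.9, -0.3]
gripper_width: 64.1
gripper_force: 0.0
```

```bash
python3 - <<'E'
from h import *
s=grab('side')
o=cv2.resize(s['color'][90:200,150:310],None,fx=5,fy=5,interpolation=2)
t=np.linspace(0,2*np.pi,60)
for c,r,z in(((610,257),30,0),((610,257),20,160),((459,358),21,0),((459,358),21,32)):
    P=np.array([proj(s,(c[0]+r*np.cos(a),c[1]+r*np.sin(a),z)) for a in t]);P=((P-[150,90])*5).astype(np.int32);cv2.polylines(o,[P],True,(0,255,0),1)
cv2.imwrite('pics/c6.png',o[:,:,::-1]);p=status.state();print(p['ee_pos'],p['ee_rot'],p['gripper_width'])
E
```

```text
[451.18131802 360.92652978 226.88167913] [-179.99816224   -0.39446753  159.66687905] 63.65232750901868
```

View pics/c6.png

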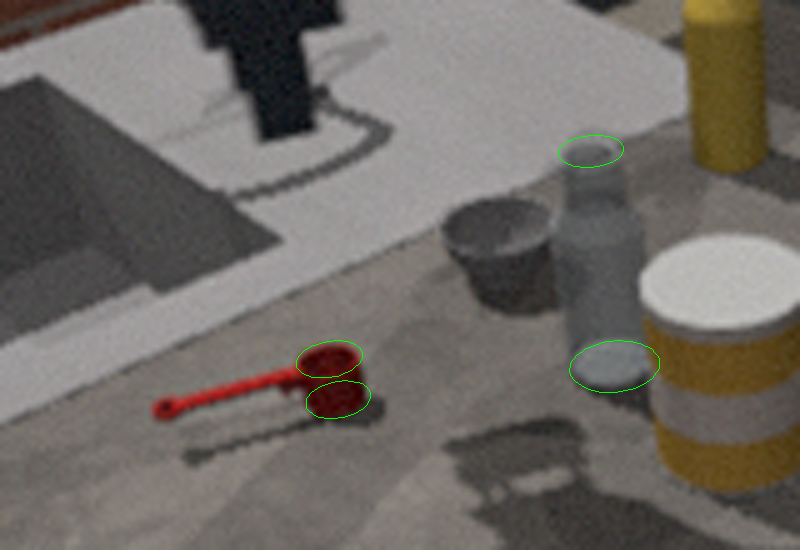

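The bottle stands at crop (600,270) where it should, the tin is unmoved, and the rings fit the scoop cup at (335,380).

Emit:
apply_moves(increments=[[0.4,0,0,-0.04,0,0,2],[0.4,0,0,-0.04,0,0,0],[0.4,0,0,-0.04,0,0,0],[0.4,0,0,-0.04,0,0,0],[0.4,0,0,-0.02,0,0,0]])

```text
time_s: 8.55
ee_pos: [456.1, 355.2, 42.3]
ee_rot: [-179.6, -0.3, 161.5]
force: [0.4, -0.9, 0.3]
gripper_width: 63.9
gripper_force: 0.0
```

Emit:
apply_moves(increments=[[0.4,0,0,-0.01,0,0,0],[0.4,0,0,0,0,0,0],[0.4,0,0,0,0,0,0],[0.4,0,0,0,0,0,0]])

```text
time_s: 8.88
ee_pos: [460.0, 358.1, 38.8]
ee_rot: [179.8, 0.1, 161.5]
force: [-0.1, -0.1, 0.3]
gripper_width: 63.6
gripper_force: 0.0
```

Emit:
apply_moves(increments=[[0.4,-0.001,0,-0.01,0,0,0],[0.4,0,0,-0.009,0,0,0],[0.4,0,0,0,0,0,0],[0.1,0,0,0,0,0,0],[-0.2,0,0,0,0,0,0]])

```text
time_s: 9.3
ee_pos: [457.7, 357.4, 18.0]
ee_rot: [180.0, 0.0, 161.5]
force: [-0.0, -0.6, 1.2]
gripper_width: 53.1
gripper_force: 0.1
```

Emit:
apply_moves(increments=[[-0.5,0,0,0,0,0,0],[-1,0,0,0,0,0,0],[-1,0,0,0,0,0,0],[-1,0,0,0,0,0,0],[-1,0,0,0,0,0,0]], newtons=8)

```text
time_s: 9.72
ee_pos: [458.0, 357.4, 18.2]
ee_rot: [180.0, 0.0, 161.5]
force: [0.6, -0.6, 0.3]
gripper_width: 41.7
gripper_force: 8.0
```

Emit:
apply_moves(increments=[[-1,0,0,0,0,0,0],[-1,0,0,0,0,0,0],[-1,0,0,0.015,0,0,0],[-1,0,0,0.015,0,0,0],[-1,0,0,0,0,0,0]])

```text
time_s: 10.13
ee_pos: [458.9, 358.2, 50.2]
ee_rot: [179.8, 0.1, 161.5]
force: [0.6, 1.8, 0.7]
gripper_width: 41.7
gripper_force: 8.0
```

Emit:
apply_moves(increments=[[-1,0,0,0.03,0,0,0],[-1,0,0,0.035,0,0,0],[-1,0,0,0.035,0,0,0],[-1,0,0,0.035,0,0,0],[-1,0,0,0.025,0,0,0]])

```text
time_s: 10.55
ee_pos: [458.0, 357.6, 210.4]
ee_rot: [179.9, 0.1, 161.5]
force: [0.3, 0.9, -0.1]
gripper_width: 41.7
gripper_force: 8.0
```

Emit:
apply_moves(increments=[[-1,0.01,-0.02,0,0,0,4],[-1,0.02,-0.03,0,0,0,5],[-1,0.021,-0.032,0,0,0,6],[-1,0.021,-0.032,0,0,0,6],[-1,0.021,-0.032,0,0,0,6]])

```text
time_s: 10.97
ee_pos: [550.9, 209.8, 207.1]
ee_rot: [-180.0, -0.1, -171.2]
force: [0.4, 0.6, -0.9]
gripper_width: 41.9
gripper_force: 8.0
```

Emit:
apply_moves(increments=[[-1,0.021,-0.032,0,0,0,6],[-1,0.02,-0.025,0,0,0,5],[-1,0.017,-0.019,0,0,0,2],[-1,0,0,0,0,0,0],[-1,0,0,0,0,0,0]])

```text
time_s: 11.38
ee_pos: [608.8, 134.2, 206.6]
ee_rot: [179.9, -0.1, -158.7]
force: [-0.1, 0.0, 0.4]
gripper_width: 41.9
gripper_force: 8.0
```

Emit:
apply_moves(increments=[[-1,0,0,-0.025,0,0,0],[-1,0,0,-0.02,0,0,0],[-1,0,0,-0.01,0,0,0],[-1,0,0,0,0,0,0],[-1,0,0,0,0,0,0]])

```text
time_s: 11.8
ee_pos: [608.1, 136.1, 152.8]
ee_rot: [180.0, -0.1, -158.4]
force: [1.1, -0.2, 0.2]
gripper_width: 41.9
gripper_force: 8.0
```

```bash
python3 - <<'E'
from h import *
s=grab('side')
o=cv2.resize(s['color'][90:200,200:340],None,fx=5,fy=5,interpolation=2)
t=np.linspace(0,2*np.pi,60);p=status.state();print(p['ee_pos'],p['ee_rot'],p['gripper_width'],p['qpos'])
z0=p['ee_pos'][2]-18.5
for c,r,z in(((610,136),51,124),((610,136),21,z0),((610,136),21,z0+32)):
    P=np.array([proj(s,(c[0]+r*np.cos(a),c[1]+r*np.sin(a),z)) for a in t]);P=((P-[200,90])*5).astype(np.int32);cv2.polylines(o,[P],True,(0,255,0),1)
cv2.imwrite('pics/c7.png',o[:,:,::-1])
E
```

```text
[608.86662023 136.06625777 153.74458644] [ 1.79998254e+02  6.34407931e-02 -1.58457023e+02] 41.62515714073973 [ 1.15344131e+01  2.56157091e+01  8.92996479e+01  1.40605892e-02
  6.50224719e+01 -1.00014495e+02]
```

View pics/c7.png

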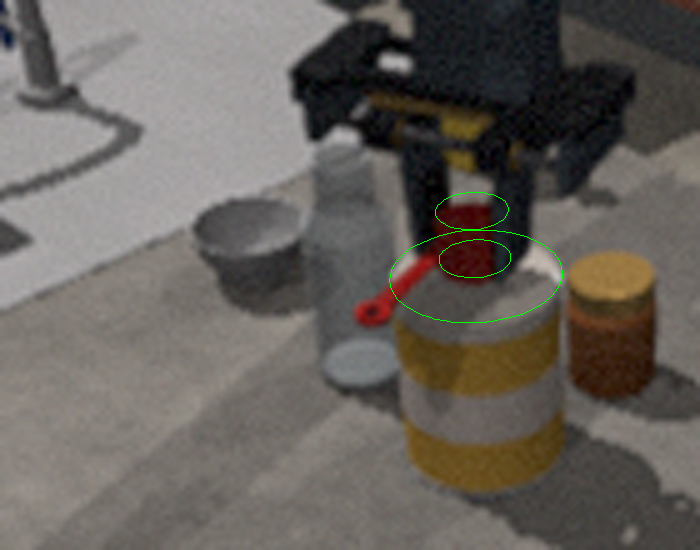

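The scoop hangs level over the middle of the lid at crop (470,245), with its handle towards the robot. The bottle and tin are undisturbed.

Emit:
apply_moves(increments=[[-1,0.001,0,-0.006,0,0,0],[-1,0,0,-0.003,0,0,0],[-1,0,0,0,0,0,0],[-1,0,0,0,0,0,0]])

```text
time_s: 12.18
ee_pos: [609.7, 135.3, 144.1]
ee_rot: [180.0, 0.0, -158.5]
force: [-0.4, 0.4, -0.6]
gripper_width: 41.6
gripper_force: 8.0
```

Emit:
apply_moves(increments=[[-1,0,0,-0.001,0,0,0],[-1,0,0,0,0,0,0],[-1,0,0,0,0,0,0]])

```text
time_s: 12.43
ee_pos: [609.7, 135.2, 143.1]
ee_rot: [180.0, 0.0, -158.5]
force: [0.0, -0.2, 0.0]
gripper_width: 41.9
gripper_force: 8.0
```

Emit:
apply_moves(increments=[[-1,0,0,-0.001,0,0,0],[-1,0,0,0,0,0,0],[-1,0,0,0,0,0,0]])

```text
time_s: 12.68
ee_pos: [609.9, 135.3, 142.2]
ee_rot: [-180.0, 0.0, -158.5]
force: [0.7, 0.1, 0.3]
gripper_width: 41.8
gripper_force: 8.0
```

Emit:
apply_moves(increments=[[-1,0,0,-0.001,0,0,0],[-1,0,0,0,0,0,0],[-1,0,0,0,0,0,0]])

```text
time_s: 12.93
ee_pos: [610.2, 135.6, 141.8]
ee_rot: [180.0, 0.1, -158.5]
force: [0.4, 0.8, 4.2]
gripper_width: 41.5
gripper_force: 8.0
```

Emit:
apply_moves(increments=[[0.0,0,0,0,0,0,0],[0.2,0,0,0,0,0,0],[0.36,0,0,0,0,0,0],[0.36,0,0,0,0,0,0],[0.36,0,0,0,0,0,0]])

```text
time_s: 13.35
ee_pos: [609.4, 135.1, 140.5]
ee_rot: [180.0, -0.1, -158.5]
force: [-0.4, 0.5, -0.3]
gripper_width: 61.8
gripper_force: 0.0
```

Emit:
apply_moves(increments=[[0.36,0,0,0.01,0,0,0],[0.36,0,0,0.02,0,0,0],[0.36,0,0,0.03,0,0,0],[0.36,0,0,0.03,0,0,0],[0.36,0,0,0,0,0,0]])

```text
time_s: 13.77
ee_pos: [612.8, 135.9, 238.5]
ee_rot: [-179.9, 0.7, -158.5]
force: [1.5, -0.2, 1.4]
gripper_width: 61.8
gripper_force: 0.0
```

Emit:
apply_moves(increments=[[0.36,-0.011,-0.035,0,0,0,-2],[0.36,-0.011,-0.035,0,0,0,-2],[0.36,-0.011,-0.035,0,0,0,-2],[0.36,-0.011,-0.035,0,0,0,-2],[0.36,-0.011,-0.035,0,0,0,-2]])

```text
time_s: 14.18
ee_pos: [553.9, -41.1, 231.4]
ee_rot: [-180.0, 0.0, -168.6]
force: [1.0, 0.5, 0.2]
gripper_width: 61.9
gripper_force: 0.0
```

Emit:
apply_moves(increments=[[0.36,-0.011,-0.035,0,0,0,-2],[0.36,-0.011,-0.035,0,0,0,-2],[0.36,-0.011,-0.035,0,0,0,-2],[0.36,-0.011,-0.035,0,0,0,-2],[0.36,-0.011,-0.035,0,0,0,-2]])

```text
time_s: 14.6
ee_pos: [498.9, -216.3, 231.5]
ee_rot: [-180.0, 0.0, -178.6]
force: [1.8, -0.6, -0.1]
gripper_width: 62.3
gripper_force: 0.0
```

Emit:
apply_moves(increments=[[0.36,-0.012,-0.036,-0.02,0,0,-2],[0.36,-0.012,-0.036,-0.02,0,0,-2],[0.36,-0.012,-0.036,-0.02,0,0,0],[0.36,-0.012,-0.036,-0.02,0,0,0],[0.36,0,0,0,0,0,0]])

```text
time_s: 15.02
ee_pos: [449.4, -358.9, 149.8]
ee_rot: [180.0, -0.3, 177.2]
force: [1.0, 1.1, -0.7]
gripper_width: 61.8
gripper_force: 0.0
```

```bash
python3 - <<'E'
from h import *
p=status.state();print(p['ee_pos'],p['ee_rot'],p['qpos'])
s=grab('side')
a=cv2.resize(s['color'][110:200,240:330],None,fx=4,fy=4,interpolation=2);b=cv2.resize(s['color'][260:350,340:440],None,fx=4,fy=4,interpolation=2)
t=np.linspace(0,2*np.pi,60)
c,sn=np.cos(np.radians(-2.5)),np.sin(np.radians(-2.5))
P=np.array([proj(s,(451+x*c-y*sn,-358.6+x*sn+y*c,13)) for x,y in((84,16),(84,-16),(-84,-16),(-84,16))]);cv2.polylines(b,[((P-[340,260])*4).astype(np.int32)],True,(255,0,0),1)
for r,z in((51,124),(21,124),(21,156)):
    P=np.array([proj(s,(610+r*np.cos(k),136+r*np.sin(k),z)) for k in t]);cv2.polylines(a,[((P-[240,110])*4).astype(np.int32)],True,(0,255,0),1)
cv2.imwrite('pics/c8.png',np.hstack([a,b])[:,:,::-1])
E
```

```text
[ 449.36378273 -358.85714063  149.75055688] [179.95542125  -0.32025857 177.21429932] [ -39.66875832   21.85373128   96.16945824   -0.17688628   62.25984191
 -126.80021239]
```

View pics/c8.png

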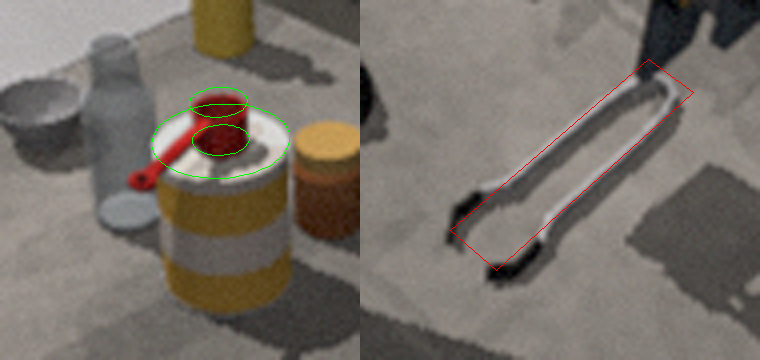

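The scoop stands in the middle of the lid. The tong matches the outline within a few mm at crop (565,170).

Emit:
apply_moves(increments=[[0.36,0,0,-0.035,0,0,0],[0.36,0,0,-0.035,0,0,0],[0.36,0,0,-0.03,0,0,0],[0.36,0,0,0,0,0,0],[0.36,0,0,0,0,0,0]])

```text
time_s: 15.48
ee_pos: [453.2, -353.6, 53.2]
ee_rot: [179.9, -0.1, 177.6]
force: [-0.1, 0.3, -0.3]
gripper_width: 61.9
gripper_force: 0.0
```

Emit:
apply_moves(increments=[[0.36,0,0,-0.02,0,0,0],[0.36,0,0,-0.015,0,0,0],[0.36,0,0,0,0,0,0],[0.2,0,0,0,0,0,0]])

```text
time_s: 15.82
ee_pos: [454.3, -355.0, 20.3]
ee_rot: [-179.9, 0.1, 177.5]
force: [0.3, 0.3, 0.2]
gripper_width: 58.1
gripper_force: 0.0
```

Emit:
apply_moves(increments=[[0.2,-0.004,-0.003,-0.003,0,0,0],[0,0,0,0,0,0,0],[-0.2,0,0,0,0,0,0],[-1,0,0,0,0,0,0],[-1,0,0,0,0,0,0]], newtons=10)

```text
time_s: 16.23
ee_pos: [449.2, -357.7, 15.9]
ee_rot: [-180.0, 0.0, 177.5]
force: [-0.1, 0.7, 4.1]
gripper_width: 32.8
gripper_force: 10.0
```

Emit:
apply_moves(increments=[[-1,0,0,0,0,0,0],[-1,0,0,0,0,0,0],[-1,0,0,0,0,0,0],[-1,0,0,0,0,0,0],[-1,0,0,0,0,0,0]])

```text
time_s: 16.65
ee_pos: [449.3, -357.7, 15.9]
ee_rot: [-180.0, 0.0, 177.5]
force: [-0.2, 0.2, 5.9]
gripper_width: 32.9
gripper_force: 10.0
```

Emit:
apply_moves(increments=[[-1,0,0,0.01,0,0,0],[-1,0,0,0.02,0,0,0],[-1,0,0,0.03,0,0,0],[-1,0,0,0.03,0,0,0],[-1,0,0,0,0,0,0]])

```text
time_s: 17.07
ee_pos: [452.0, -360.0, 111.3]
ee_rot: [-179.6, 0.5, 177.5]
force: [0.9, -0.9, 0.0]
gripper_width: 33.0
gripper_force: 10.0
```

Emit:
apply_moves(increments=[[-1,0.015,0.015,0,0,0,-1],[-1,0.025,0.024,0,0,0,0],[-1,0.028,0.024,0,0,0,0],[-1,0.028,0.024,0,0,0,0],[-1,0.028,0.024,0,0,0,0]])

```text
time_s: 17.48
ee_pos: [573.8, -245.4, 105.1]
ee_rot: [180.0, -0.0, 176.5]
force: [0.2, -1.3, -1.6]
gripper_width: 32.8
gripper_force: 10.0
```

Emit:
apply_moves(increments=[[-1,0.025,0.023,0,0,0,0],[-1,0.015,0.012,0,0,0,0],[-1,0,0,0,0,0,0],[-1,0,0,0,0,0,0],[-1,0,0,0,0,0,0]])

```text
time_s: 17.9
ee_pos: [612.1, -211.8, 104.7]
ee_rot: [180.0, -0.1, 176.5]
force: [0.2, 0.1, 0.3]
gripper_width: 33.0
gripper_force: 10.0
```

Emit:
apply_moves(increments=[[-1,0,0,-0.02,0,0,0],[-1,0,0,-0.02,0,0,0],[-1,0,0,-0.01,0,0,0],[-1,0,0,0,0,0,0],[-1,0,0,0,0,0,0]])

```text
time_s: 18.32
ee_pos: [612.3, -212.3, 55.1]
ee_rot: [180.0, -0.1, 176.4]
force: [0.6, 0.6, -0.6]
gripper_width: 33.1
gripper_force: 10.0
```

```bash
python3 - <<'E'
from h import *
p=status.state();print(p['ee_pos'],p['ee_rot'],p['gripper_width'],p['force'])
s=grab('side')
b=cv2.resize(s['color'][170:280,320:450],None,fx=5,fy=5,interpolation=2)
c,sn=np.cos(np.radians(-3.3)),np.sin(np.radians(-3.3))
def poly(pts,z,col):
    P=np.array([proj(s,(612+x*c-y*sn,-212+x*sn+y*c,z)) for x,y in pts]);cv2.polylines(b,[((P-[320,170])*5).astype(np.int32)],True,col,1)
poly(((112,45),(112,-45),(-47,-45),(-47,45)),16,(0,255,0))
poly(((-47,25),(-112,25),(-112,-25),(-47,-25)),12,(0,255,0))
poly(((88,23),(88,-23),(-80,-23),(-80,23)),p['ee_pos'][2]-16+6,(255,0,0))
cv2.imwrite('pics/c9.png',b[:,:,::-1])
E
```

```text
[ 612.28406185 -212.29191505   55.05873409] [ 1.79981743e+02 -6.90896982e-02  1.76431862e+02] 33.095270902614416 [ 0.57419971  0.55636932 -0.57063959]
```

View pics/c9.png

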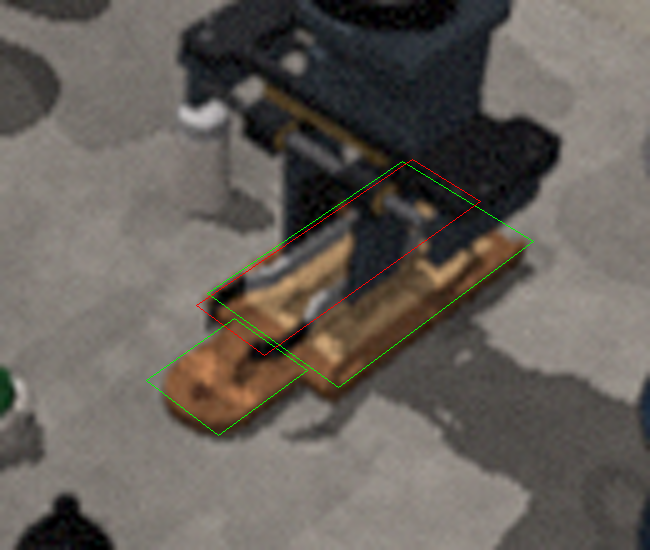

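The tong hangs over the rest with its jaws near crop (230,347). The shaker at (200,150) is clear. I'll lower it and watch the force.

Emit:
apply_moves(increments=[[-1,0.004,0,-0.01,0,0,0],[-1,0,0,-0.01,0,0,0],[-1,0,0,-0.002,0,0,0],[-1,0,0,0,0,0,0],[-1,0,0,0,0,0,0]])

```text
time_s: 18.78
ee_pos: [616.9, -211.5, 32.9]
ee_rot: [180.0, -0.0, 176.5]
force: [0.5, -0.9, -0.5]
gripper_width: 33.2
gripper_force: 10.0
```

Emit:
apply_moves(increments=[[-1,0,0,-0.002,0,0,0],[-1,0,0,-0.001,0,0,0],[-1,0,0,0,0,0,0],[-1,0,0,0,0,0,0]])

```text
time_s: 19.12
ee_pos: [617.1, -211.6, 30.4]
ee_rot: [180.0, 0.0, 176.5]
force: [-0.3, 0.1, -0.8]
gripper_width: 33.2
gripper_force: 10.0
```

Emit:
apply_moves(increments=[[-1,0,0,-0.001,0,0,0],[-1,0,0,0,0,0,0],[-1,0,0,0,0,0,0]])

```text
time_s: 19.37
ee_pos: [617.1, -211.6, 29.3]
ee_rot: [180.0, -0.0, 176.5]
force: [0.4, 0.1, -1.6]
gripper_width: 33.2
gripper_force: 10.0
```

```bash
python3 - <<'E'
from h import *
p=status.state();print(p['ee_pos'],p['force'])
s=grab('side')
b=cv2.resize(s['color'][170:280,320:450],None,fx=5,fy=5,interpolation=2)
f=grab('top');a=cv2.resize(f['color'][140:250,370:430],None,fx=5,fy=5,interpolation=2)
c,sn=np.cos(np.radians(-3.3)),np.sin(np.radians(-3.3))
def poly(pts,z,col,cx=612,cy=-212):
  for F,im,o in((s,b,[320,170]),(f,a,[370,140])):
    P=np.array([proj(F,(cx+x*c-y*sn,cy+x*sn+y*c,z)) for x,y in pts]);cv2.polylines(im,[((P-o)*5).astype(np.int32)],True,col,1)
poly(((112,45),(112,-45),(-47,-45),(-47,45)),16,(0,255,0))
poly(((-47,25),(-112,25),(-112,-25),(-47,-25)),12,(0,255,0))
poly(((84,23),(84,-23),(-84,-23),(-84,23)),18,(255,0,0),616,-212)
cv2.imwrite('pics/c10.png',np.hstack([a[:,:140*5],b])[:,150:,::-1])
print(np.hstack([a,b]).shape)
E
```

```text
[ 617.05136438 -211.57524172   29.2582101 ] [ 0.37751925  0.05955486 -1.56005036]
(550, 950, 3)
```

View pics/c10.png

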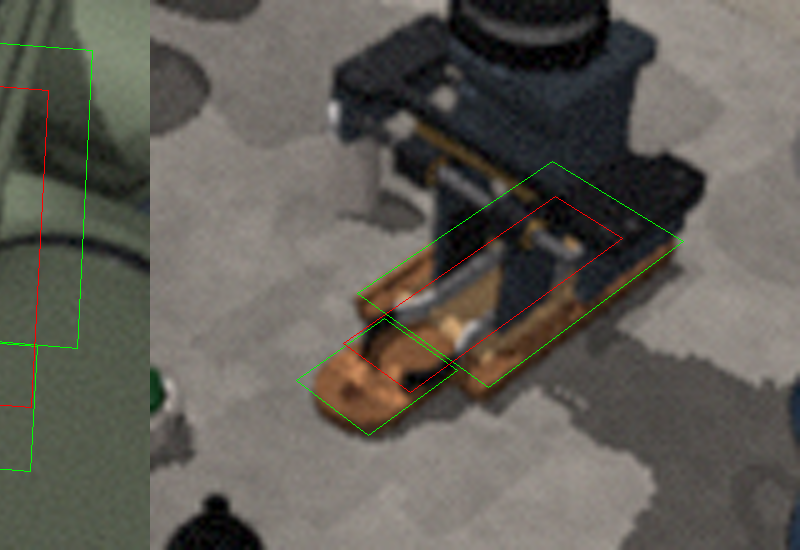

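The tong lies along the rest's middle, with its jaws at crop (390,365) over the start of the tail. The shaker still stands. I'll lower to contact.

Emit:
apply_moves(increments=[[-1,-0.002,-0.001,-0.001,0,0,0],[-1,0,0,0,0,0,0],[-1,0,0,0,0,0,0]])

```text
time_s: 19.72
ee_pos: [614.8, -212.7, 28.2]
ee_rot: [180.0, -0.0, 176.5]
force: [-0.5, 0.4, -0.7]
gripper_width: 32.8
gripper_force: 10.0
```

Emit:
apply_moves(increments=[[-1,0,0,-0.001,0,0,0],[-1,0,0,0,0,0,0],[-1,0,0,0,0,0,0]])

```text
time_s: 19.97
ee_pos: [615.1, -212.7, 27.9]
ee_rot: [-180.0, 0.0, 176.5]
force: [-1.6, 0.5, 4.1]
gripper_width: 33.0
gripper_force: 10.0
```

Emit:
apply_moves(increments=[[-0.2,0,0,0,0,0,0],[-0.06,0,0,0,0,0,0],[-0.03,0,0,0,0,0,0],[-0.03,0,0,0,0,0,0],[-0.03,0,0,0,0,0,0]])

```text
time_s: 20.38
ee_pos: [615.1, -212.6, 27.0]
ee_rot: [180.0, -0.0, 176.5]
force: [-0.1, -0.7, 0.5]
gripper_width: 43.9
gripper_force: 0.0
```

Emit:
apply_moves(increments=[[-0.03,0,0,0.005,0,0,0],[-0.03,0,0,0.015,0,0,0],[-0.03,0,0,0.03,0,0,0],[-0.03,0,0,0.03,0,0,0],[-0.03,0,0,0.03,0,0,0]])

```text
time_s: 20.8
ee_pos: [614.8, -212.5, 138.5]
ee_rot: [180.0, -0.0, 176.5]
force: [0.8, 0.0, 0.7]
gripper_width: 44.2
gripper_force: 0.0
```

Emit:
apply_moves(increments=[[0.4,-0.036,0.015,0,0,0,3],[0.6,-0.036,0.015,0,0,0,0],[0.6,-0.036,0.015,0,0,0,0],[0.6,-0.036,0.015,0,0,0,0],[0.6,-0.036,0.016,0,0,0,0]])

```text
time_s: 21.22
ee_pos: [433.4, -136.0, 137.6]
ee_rot: [-180.0, 0.0, 179.5]
force: [0.0, -1.1, 0.2]
gripper_width: 72.4
gripper_force: 0.0
```

Emit:
apply_moves(increments=[[0.6,-0.005,0.002,0,0,0,0],[0.6,0,0,0,0,0,0],[0.6,0,0,0,0,0,0],[0.6,0,0,0,0,0,0]])

```text
time_s: 21.55
ee_pos: [432.1, -135.3, 137.9]
ee_rot: [-180.0, 0.2, 179.5]
force: [0.1, 0.1, -0.4]
gripper_width: 73.2
gripper_force: 0.0
```

```bash
python3 - <<'E'
from h import *
p=status.state();print(p['ee_pos'],p['ee_rot'],p['gripper_width'])
f=grab('top');s=grab('side')
a=cv2.resize(f['color'][140:250,370:430],None,fx=5,fy=5,interpolation=2)
b=cv2.resize(s['color'][180:290,300:400],None,fx=5,fy=5,interpolation=2)
t=np.linspace(0,2*np.pi,60)
P=np.array([proj(s,(430+23*np.cos(k),-135+23*np.sin(k),22)) for k in t]);cv2.polylines(b,[((P-[300,180])*5).astype(np.int32)],True,(255,0,0),1)
cv2.imwrite('pics/c11.png',np.hstack([a,b])[:,:,::-1])
E
```

```text
[ 432.11358562 -135.34757138  137.90203723] [-1.79953365e+02  1.56979378e-01  1.79495605e+02] 73.17541081230972
```

View pics/c11.png

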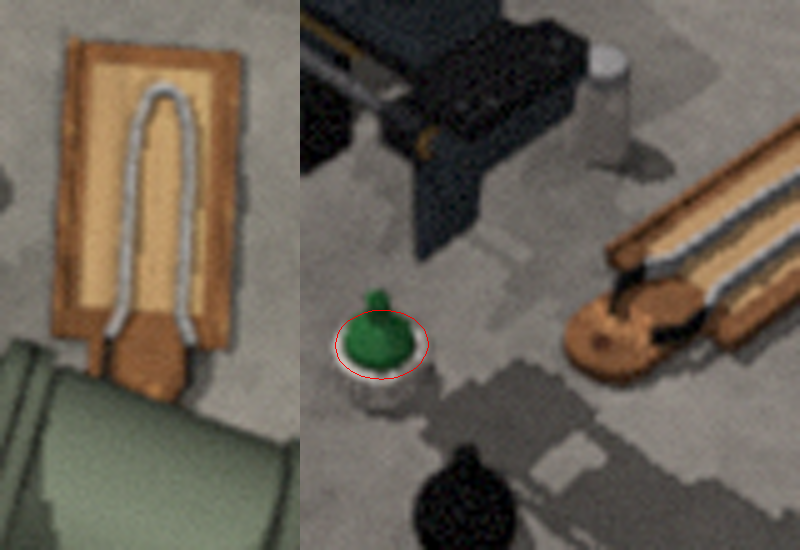

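The tong lies centred and lengthwise on the rest, and the rest is unmoved. The green teat is at crop (380,345), fitting the ring. A black look-alike is at (465,510), clear of the fingers.

Emit:
apply_moves(increments=[[0.6,-0.002,0,-0.035,0,0,0],[0.6,0,0,-0.035,0,0,0],[0.6,0,0,-0.03,0,0,0],[0.6,0,0,0,0,0,0],[0.6,0,0,0,0,0,0]])

```text
time_s: 22.07
ee_pos: [428.0, -134.6, 36.3]
ee_rot: [179.9, -0.2, 179.5]
force: [-0.7, -0.4, -0.5]
gripper_width: 72.7
gripper_force: 0.0
```

Emit:
apply_moves(increments=[[0.5,0,0,-0.012,0,0,0],[0.4,0,0,-0.008,0,0,0],[0.3,0,0,0,0,0,0],[0.2,0,0,0,0,0,0],[0.1,0,0,0,0,0,0]], newtons=8)

```text
time_s: 22.48
ee_pos: [428.9, -134.9, 18.3]
ee_rot: [-180.0, 0.1, 179.5]
force: [0.3, 0.2, 0.5]
gripper_width: 51.2
gripper_force: 0.1
```

Emit:
apply_moves(increments=[[-0.5,0,0,0,0,0,0],[-1,0,0,0,0,0,0],[-1,0,0,0,0,0,0],[-1,0,0,0,0,0,0],[-1,0,0,0,0,0,0]])

```text
time_s: 22.9
ee_pos: [428.7, -134.8, 18.1]
ee_rot: [-180.0, 0.1, 179.5]
force: [1.0, 1.2, 6.6]
gripper_width: 45.6
gripper_force: 8.0
```

Emit:
apply_moves(increments=[[-1,0,0,0.01,0,0,0],[-1,0,0,0.025,0,0,0],[-1,0,0,0.03,0,0,0],[-1,0,0,0.025,0,0,0],[-1,0,0,0,0,0,0]])

```text
time_s: 23.32
ee_pos: [431.0, -135.6, 111.6]
ee_rot: [-179.8, 0.5, 179.5]
force: [1.5, -0.1, 0.1]
gripper_width: 45.9
gripper_force: 8.0
```

Emit:
apply_moves(increments=[[-1,0,0.02,0,0,0,0],[-1,0,0.038,0,0,0,0],[-1,0,0.038,0,0,0,0],[-1,0,0.038,0,0,0,0],[-1,0,0.038,0,0,0,0]])

```text
time_s: 23.73
ee_pos: [427.2, 38.9, 106.7]
ee_rot: [180.0, -0.1, 179.5]
force: [1.2, 1.0, 0.0]
gripper_width: 45.7
gripper_force: 8.0
```

Emit:
apply_moves(increments=[[-1,0,0.038,0,0,0,0],[-1,0,0.038,0,0,0,0],[-1,0,0.038,0,0,0,0],[-1,0,0.038,0,0,0,0],[-1,0,0.038,0,0,0,0]])

```text
time_s: 24.15
ee_pos: [427.1, 229.1, 106.6]
ee_rot: [-180.0, -0.1, 179.5]
force: [-0.6, -0.8, -0.4]
gripper_width: 45.5
gripper_force: 8.0
```

Emit:
apply_moves(increments=[[-1,0,0.02,0,0,0,0],[-1,0,0.01,0,0,0,0],[-1,0,0,0,0,0,0],[-1,0,0,0,0,0,0],[-1,0,0,0,0,0,0]])

```text
time_s: 24.57
ee_pos: [427.6, 255.9, 106.9]
ee_rot: [-179.9, -0.1, 179.4]
force: [-0.2, -1.0, 0.2]
gripper_width: 45.8
gripper_force: 8.0
```

```bash
python3 - <<'E'
from h import *
f=grab('top');s=grab('side');p=status.state();print(p['ee_pos'],p['ee_rot'],p['gripper_width'])
# bottle check in side: base ring brightness via network
for q in('bottle','tin'):
    for n in('side','top'):
        print(q,n,[(np.round(b['rect'],1),round(b['score'],2)) for b in finder.boxes_of(q,n)[:2]])
t=np.linspace(0,2*np.pi,90)
for nm,prof in(('bottle',((610,257),[(30,0),(30,112),(20,128),(20,160)])),('tin',((610,136),[(51,0),(51,124)]))):
  for n,F in(('side',s),('top',f)):
    P=np.array([proj(F,(prof[0][0]+r*np.cos(k),prof[0][1]+r*np.sin(k),z)) for r,z in prof[1] for k in t]);print(nm,n,'pred',P.min(0).round(1),(P.max(0)-P.min(0)).round(1))
E
```

```text
[427.97640537 255.87790878 107.16160292] [-1.79969365e+02 -3.10212562e-02  1.79393463e+02] 45.843608207481154
bottle side [(array([259.6, 119.4,  20.1,  49. ]), 0.91)]
bottle top [(array([196.4, 168.9,  33.4,  28. ]), 0.86)]
tin side [(array([281.5, 137.8,  29.5,  52. ]), 0.72), (array([354.5, 190.5,  10.6,  21.9]), 0.67)]
tin top [(array([239.9, 157.6,  47.6,  52.1]), 0.61)]
bottle side pred [260.2 117.1] [21.8 51.4]
bottle top pred [197.2 165.6] [33.9 33.8]
tin side pred [277.9 136. ] [35.5 52.6]
tin top pred [238.4 158. ] [46.4 50.4]
```

Emit:
apply_moves(increments=[[-1,0.015,0.001,0,0,0,0],[-1,0.03,0,-0.01,0,0,0],[-1,0.03,0,-0.02,0,0,0],[-1,0.013,0,-0.02,0,0,0],[-1,0,0,-0.02,0,0,0]])

```text
time_s: 25.28
ee_pos: [520.1, 258.5, 36.9]
ee_rot: [179.9, 0.3, 179.4]
force: [-0.6, 0.1, 0.0]
gripper_width: 45.6
gripper_force: 8.0
```

Emit:
apply_moves(increments=[[-1,0,0,-0.01,0,0,0],[-1,0,0,-0.005,0,0,0],[-1,0,0,0,0,0,0],[-1,0,0,0,0,0,0]])

```text
time_s: 25.62
ee_pos: [516.0, 258.6, 22.9]
ee_rot: [180.0, 0.0, 179.5]
force: [0.3, 0.3, -0.5]
gripper_width: 45.7
gripper_force: 8.0
```

Emit:
apply_moves(increments=[[-1,0,0,-0.002,0,0,0],[-1,0,0,0,0,0,0],[-1,0,0,0,0,0,0]])

```text
time_s: 25.87
ee_pos: [516.3, 258.7, 21.2]
ee_rot: [180.0, 0.1, 179.5]
force: [0.5, 0.6, -0.2]
gripper_width: 45.9
gripper_force: 8.0
```

Emit:
apply_moves(increments=[[-1,0,-0.001,-0.002,0,0,0],[-1,0,0,0,0,0,0],[-1,0,0,0,0,0,0]])

```text
time_s: 26.12
ee_pos: [516.0, 257.4, 18.3]
ee_rot: [180.0, -0.0, 179.5]
force: [0.9, -0.4, -0.5]
gripper_width: 45.7
gripper_force: 8.0
```

Emit:
apply_moves(increments=[[-1,0,0,-0.001,0,0,0],[-1,0,0,0,0,0,0],[-1,0,0,0,0,0,0]])

```text
time_s: 26.37
ee_pos: [516.1, 257.4, 18.0]
ee_rot: [180.0, 0.0, 179.5]
force: [-1.0, -0.9, 4.5]
gripper_width: 45.8
gripper_force: 8.0
```

Emit:
apply_moves(increments=[[0.1,0,0,0,0,0,0],[0.3,0,0,0,0,0,0],[0.43,0,0,0,0,0,0],[0.43,0,0,0,0,0,0],[0.43,0,0,0,0,0,0]])

```text
time_s: 26.78
ee_pos: [516.0, 257.4, 17.1]
ee_rot: [-180.0, -0.0, 179.5]
force: [-0.4, -0.2, -0.7]
gripper_width: 65.3
gripper_force: 0.0
```

Emit:
apply_moves(increments=[[0.43,0,0,0.01,0,0,0],[0.43,0,0,0.02,0,0,0],[0.43,0,0,0.03,0,0,0],[0.43,0,0,0.03,0,0,0],[0.43,0,0,0.02,0,0,0]])

```text
time_s: 27.2
ee_pos: [517.0, 257.9, 130.7]
ee_rot: [179.9, 0.2, 179.5]
force: [0.3, -0.3, -0.3]
gripper_width: 65.3
gripper_force: 0.0
```

Emit:
apply_moves(increments=[[0.43,-0.03,0,0.02,0,0,0],[0.43,-0.035,0,0.02,0,0,0],[0.43,-0.035,0,0.02,0,0,0],[0.43,-0.035,0,0,0,0,0],[0.43,-0.035,0,0,0,0,0]])

```text
time_s: 27.62
ee_pos: [345.2, 257.6, 189.2]
ee_rot: [179.9, 0.2, 179.5]
force: [-0.3, 0.0, 0.2]
gripper_width: 65.2
gripper_force: 0.0
```

```bash
python3 - <<'E'
from h import *
f=grab('top');s=grab('side');p=status.state();print(p['time_s'],p['ee_pos'])
for n,q in(('side','teat'),('top','teat')):print(q,n,[(np.round(b['rect'],1),round(b['score'],2)) for b in finder.boxes_of(q,n)[:4]])
t=np.linspace(0,2*np.pi,90)
for c,prof in(((516,257),[(23,0),(23,22),(2,60)]),):
  for n,F in(('side',s),('top',f)):
    P=np.array([proj(F,(c[0]+r*np.cos(k),c[1]+r*np.sin(k),z)) for r,z in prof for k in t]);print(n,'pred',P.min(0).round(1),(P.max(0)-P.min(0)).round(1))
a=cv2.resize(f['color'][100:300,130:450],None,fx=2,fy=2,interpolation=2)
b=cv2.resize(s['color'][110:210,230:390],None,fx=4,fy=4,interpolation=2)[:200*2-200+0+0+0 or None]
b=cv2.resize(s['color'][110:160+0,0:1],(1,1)) if 0 else cv2.resize(s['color'][100:230,230:390],None,fx=3,fy=3,interpolation=2)
W=max(a.shape[1],b.shape[1]);b=cv2.copyMakeBorder(b,0,0,0,W-b.shape[1],0)
o=np.vstack([a,b]);print(o.shape);k=min(1,600/o.shape[0]);cv2.imwrite('pics/c12.png',cv2.resize(o,None,fx=k,fy=k,interpolation=cv2.INTER_AREA)[:,:,::-1])
E
```

```text
27.7167 [341.25382161 256.24589651 188.01263338]
teat side [(array([324.7, 268.7,  19.7,  27. ]), 0.95), (array([243.5, 159.8,  12.4,  22.5]), 0.72), (array([265.3, 239.7,  21.1,  21.7]), 0.66)]
teat top [(array([397.6, 271.6,  18.3,  13.3]), 0.84), (array([195.7, 170.4,  33.9,  28.7]), 0.53), (array([331.4, 277.1,  17.8,  22.4]), 0.51)]
side pred [242.1 159.4] [15.4 20.2]
top pred [206.8 213.5] [19.6 18.8]
(790, 640, 3)
```

View pics/c12.png

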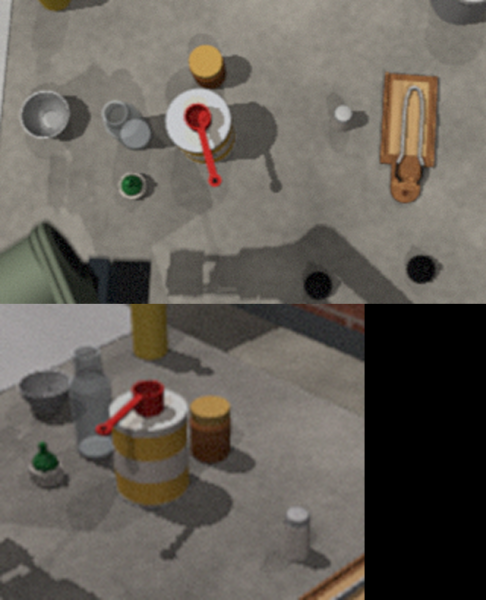

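The final picture shows the scoop on the lid, the bottle to the left of the tin at (128,125), the teat in front of it at (132,186) and the tong on the rest. Everything stands, and the arm is clear.

```bash
python3 -c "
from workcell import env
print(env.job_done())"
```

```text
the job is handed in; nothing more can be done
None
```

The job is handed in at about 28 s of the 112 s: the bottle, scoop, tong and teat were set out in the order asked, each within a few millimetres of target in the last pictures, with nothing knocked over; the verdict was not shown.

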